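# Turn a face-down neon sign tile and mount it on its sloped stand

## Robot

A 6-joint arm with a two-finger parallel gripper is mounted at the origin on the work surface. World frame = base frame: x ahead of the robot, y to its left, z up, the work surface at z = 0. Lengths are in m, angles in rad, forces in N, time in s.
With the tool pointing down it reaches from about 0.325 to 0.75 m from the base axis. Payload 7.6 kg.
Tool frame: the origin (TCP) lies on the centre line of the jaws, within the pads' length; the fingertips stand 17 mm ahead of it and the grasp point (between the pads) lies 2 mm behind it; z points along the fingers, y is the line along which they close (so a half turn about z gives the same grasp; the last joint's range is limited). The gripper opens to 85 mm and grips with 20 to 120 N. Pads are 22 mm wide; open, the fingers measure 114 mm over their backs; the gripper's body (76 mm by 85 mm) begins 54 mm behind the grasp point. The pads swing forward as they close: fully open they stand 13 mm farther back than shut.
Start: joints at [1.245, 0.052, 1.401, -0, 1.689, -0.07], TCP at [0.133, 0.508, 0.248] pointing down, gripper open.
Joint ranges: [-2.9, 2.9], [-0.91, 2.17], [0.12, 2.37], [-1.06, 4.2], [0.26, 2.73], [-2.93, 2.93]. Speed limits (rad/s): [2.57, 2.57, 3.01, 3.14, 3.14, 3.14].

## Interface

Orientations are given as [roll, pitch, yaw] about the fixed x, y, z axes, in that order (R = Rz(yaw) Ry(pitch) Rx(roll)).
In Python, from bench import ctrl gives the robot as it stands. Calls block until the motion is done:
- ctrl.move_to(position, orientation): joint-space move of the TCP to a pose.
- ctrl.line_to(position, rot=None, velocity=0.15, until_force=None): straight line of the TCP; rot=None keeps the orientation; velocity is the mean speed in m/s. With until_force (N) it stops when the force on the tool has changed by that much, and returns True; else False.
- ctrl.move_j(angles): joint-space move.
- ctrl.set_gripper(opening, newtons=None): finger opening in m; newtons is the grip in N (None keeps the last); returns when the fingers have stopped.
- ctrl.wait(seconds).
- ctrl.inverse_kinematics(position, orientation): joint angles nearest the present ones, or None.
- ctrl.observe(): the state.
- ctrl.capture(name): name is "side" or "top"; returns (picture, depth): 400x640x3 uint8, red, green, blue; 400x640 float32, m along the optical axis (not along the pixel's ray), 0 where there is no reading.
- ctrl.camera_model(name): a dict with "fx", "fy", "cx", "cy" (pixels), "xyz" and "orientation" of the camera in the world. Camera axes: x right, y down, z forward; pixel columns grow to the right and rows downward; lengths in m; the calibration is good to about 2 mm. A picture is of the moment at which its call begins. camera_model takes no time and is no camera call.
A pose or a line that the arm cannot do raises ctrl.IKError and nothing moves.
- ctrl.job_done(): hands the job in; it is judged then, once.
The state is a dict: "clock": time; "joints": joint angles; "joint_vel": joint speeds; "effort": joint torques, N m; "tool_pos": TCP position; "orientation": TCP orientation; "wrist_force": force on the tool from outside, world axes, zero at the start; "moment": the same for the moment, N m; "grip_width": finger opening in m; "gripper_force": force on a finger pad.
Only numpy, scipy, OpenCV 4.12 (cv2) and the standard library are available. Lean on these libraries where they do the work, as an engineer would, in place of code of your own. Each camera call takes 0.05 s, during which the arm holds its last target. There are 200 camera calls.

## Task

One of the two neon sign tiles has come in face down, with the orange dot and the two holes of its back showing. Turn it over by standing it on its end on the bench on the way, then lower it gently over the two brass pins of the sloped blue stand, glowing tube outward, until its back rests flush on the stand, and let go. Do not drop or topple it, and leave the other tile, the steel block, the pot and the jar where they are.

Things in the scene. Friction and masses are not known exactly. Their poses are not given: they have to be found in the camera images.
- tile_center (a point): Centre of the face-down neon tile: a loose rigid box 56 mm (x) by 120 (y) by 44 (z), about 0.3 kg, black sides, bare aluminium back. z points out of its face (open front, recessed pink tube). Starts flat on the bench, back up (z down), long way roughly along world y. Stands steadily on either 56 x 44 mm end and fits the stand either end up.
- tile_back (a point): Middle of the tile's back, same axes, 22 mm from the centre along -z. An orange dot 28 mm across is here. Two round holes 13.5 mm wide, 20 mm deep, open in the back on its long centre line, 36 mm either side of this point.
- other_center (a point): Centre of the other tile, the same in size and make but with a green tube, lying face up (z up); to be left alone. The tiles lie side by side; either may be the nearer to the robot.
- deck: Sloped face of the fixed blue stand: a board 40 mm wide (x), 124 long (y), 12 thick, on two legs over a foot 100 x 160 x 10 mm. Origin in the middle of the upper face, 68 mm above the bench; z is its outward normal, 25 degrees from vertical; y runs up the slope, roughly along world +y. Mounted flush, the tile's centre is 22 mm out along z, its z along this z, its long way along y.
- pin_low (a point): Foot of the lower brass pin, on the board's face 36 mm down the slope from its middle. Both pins are 10 mm thick and stand 15 mm out along the board's normal, the last 6 mm tapered to 4 mm.
- pin_high (a point): Foot of the upper brass pin, 36 mm up the slope from the board's middle.
- block: Dark steel bending block 150 by 40 by 40 mm lying on the bench, loose; origin at the middle of its underside. Leave alone.
- pot: Terracotta pot 90 mm across, 80 mm tall, loose; origin at the middle of its underside. Leave alone.
- jar: Closed jar 60 mm across, 90 mm tall, loose; origin at the middle of its underside. Leave alone.
Mind the look-alikes: they are no part of the job. Leave any brown look-alike of the part that bears tile_center alone.

How it is judged:
By the outcome, as a careful person would: the job done as asked, in the order asked, and still so for the second after the job is handed in, with the robot touching nothing.
It also fails if it takes over 51 s, if anything falls off the work surface, if the arm or the gripper's body presses on something with over 40 N, if the wrist force passes 120 N, or if a joint passes its speed limit or range.

## Working session

There is one attempt and no reset: what is moved stays moved. The work goes in short steps, each a Python script; the robot and the scene stay as the last script left them, time stands still between calls to the robot, and variables do not carry over. Pictures are saved under pics/ and viewed, at most 10 in all, crops included, and the job is handed in when it is done.

```bash
ls; mkdir -p pics; python3 - <<'E'
from bench import ctrl
import cv2,numpy as np
for n in("top","side"):
    p,d=ctrl.capture(n); cv2.imwrite(f"pics/{n}0.png",p[:,:,::-1]); np.save(f"{n}0.npy",d); print(n,ctrl.camera_model(n))
print(ctrl.observe())
E
```

```text
pics
top {'fx': 454.9936190991085, 'fy': 454.9936190991085, 'cx': 316.8955870823445, 'cy': 200.82958456498193, 'xyz': array([0.32675495, 0.02988912, 1.40231635]), 'orientation': array([-2.99759666, -0.01639054, -1.59422483])}
side {'fx': 367.42787757146175, 'fy': 367.42787757146175, 'cx': 317.793953620931, 'cy': 205.52807556338962, 'xyz': array([-0.04961799, -0.56412849,  0.61332749]), 'orientation': array([-2.13021725,  0.02458762, -0.80924516])}
{'clock': 0.1, 'joints': array([ 1.24468344e+00,  5.27719160e-02,  1.40162204e+00,  2.38382747e-06,
        1.68861071e+00, -7.02945773e-02]), 'joint_vel': array([ 0.00133793, -0.00281956, -0.00270844, -0.00184901, -0.00101774,
       -0.00157523]), 'effort': array([ 1.04370421e-03, -3.82582319e+01, -3.60985923e+01, -8.14505302e-05,
        4.72541709e-03,  2.22125072e-05]), 'tool_pos': array([0.13273958, 0.50768668, 0.24755819]), 'orientation': array([-3.14018429e+00, -1.01536897e-04,  2.88577455e+00]), 'wrist_force': array([0.6456353 , 0.2652232 , 0.24368872]), 'moment': array([ 0.0609356 ,  0.00969792, -0.046643  ]), 'gripper_force': 0.0, 'grip_width': 0.0853280338312328}
```

View pics/top0.png

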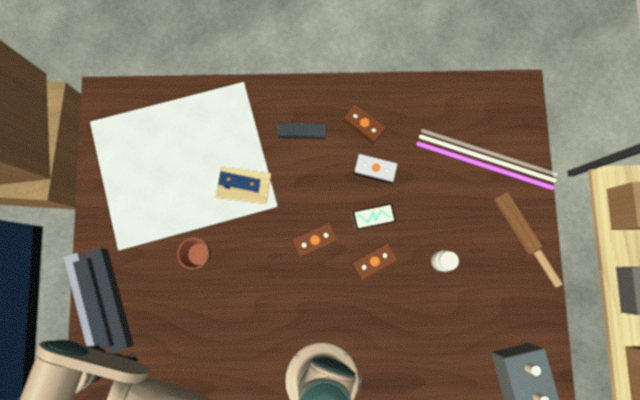

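View pics/side0.png

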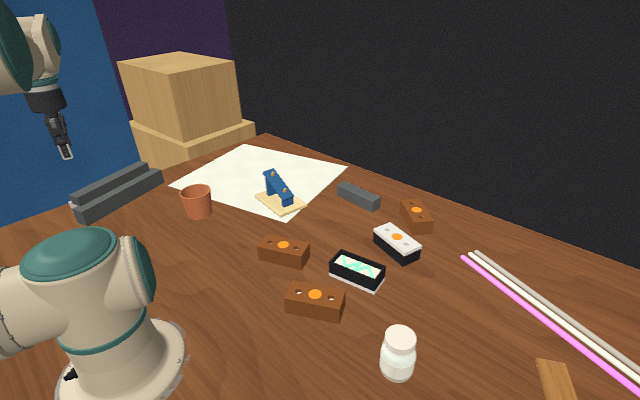

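The top picture shows four candidates with an orange dot:
- White-backed tile at (376,168). This is the target, because it is aluminium with black sides. It sits at (397,238) in the side view.
- Brown look-alikes at (365,123), (315,240) and (375,262).

The other objects are the green tile at (374,216), the stand at (243,185), the block at (301,131), the pot at (193,254) and the jar at (445,261).

```bash
cat > h.py <<'E'
import numpy as np,cv2
from bench import ctrl
from scipy.spatial.transform import Rotation as Ro
def cam(n):
    m=ctrl.camera_model(n); return m,Ro.from_euler('xyz',m['orientation']).as_matrix()
def w(n,u,v,d):
    m,R=cam(n); u,v,d=map(np.asarray,(u,v,d))
    return m['xyz']+np.stack([(u-m['cx'])/m['fx']*d,(v-m['cy'])/m['fy']*d,d],-1)@R.T
def atz(n,u,v,z):
    m,R=cam(n); r=w(n,u,v,1.)-m['xyz']; return m['xyz']+r*((z-m['xyz'][2])/r[...,2])[...,None]
def px(n,P):
    m,R=cam(n); q=(np.asarray(P)-m['xyz'])@R; return np.stack([m['cx']+m['fx']*q[...,0]/q[...,2],m['cy']+m['fy']*q[...,1]/q[...,2]],-1)
E
python3 - <<'E'
from h import *
t=cv2.imread('pics/top0.png');s=cv2.imread('pics/side0.png')
f=lambda im,u0,v0,W,H,k:cv2.resize(im[v0:v0+H,u0:u0+W],None,fx=k,fy=k,interpolation=cv2.INTER_CUBIC)
# 2x2 panel each 400x300
a=np.hstack([f(t,210,145,80,60,5),f(t,336,130,80,60,5)]);b=np.hstack([f(s,240,160,80,60,5),f(s,360,210,80,60,5)])
cv2.imwrite('pics/crop.png',np.vstack([a,b]))
for n in('top','side'):
    d=np.load(n+'0.npy');v,u=np.mgrid[:400,:640];P=w(n,u,v,d)
    im=(t if n=='top' else s).astype(int);B,G,R=im[...,0],im[...,1],im[...,2]
    # orange dots
    hsv=cv2.cvtColor(im.astype(np.uint8),cv2.COLOR_BGR2HSV)
    m=((hsv[...,0]>8)&(hsv[...,0]<20)&(hsv[...,1]>190)&(hsv[...,2]>190)).astype(np.uint8)
    k,l,st,c=cv2.connectedComponentsWithStats(m)
    for i in range(1,k):
        if st[i,4]>15: print(n,'dot',c[i].round(1),st[i,4],np.median(P[l==i],0).round(4))
    table=P[300:310,250:280] if n=='top' else P[300:310,200:230]
    print('table z',np.median(table[...,2]))
    box=(slice(140,215),slice(205,290)) if n=='top' else (slice(160,215),slice(250,305))
    mb=(B>R+35)&(B>G+15)&(d>0);q=np.zeros_like(mb);q[box]=mb[box];Q=P[q]
    print('blue',len(Q),np.percentile(Q,[2,50,98],0).round(3).tolist())
    np.save(n+'blue.npy',Q)
E
```

```text
table z -0.0007420079217580478
blue 400 [[0.562, 0.183, 0.042], [0.582, 0.235, 0.068], [0.603, 0.283, 0.092]]
side dot [416.3 209.3] 46 [ 0.7688 -0.1504  0.045 ]
side dot [396.5 236.2] 45 [ 0.6225 -0.1797  0.0453]
side dot [282.8 244.1] 67 [0.4072 0.0129 0.0452]
side dot [314.5 293.6] 112 [ 0.3401 -0.1637  0.0449]
table z 0.0005653157515276286
blue 547 [[0.559, 0.177, 0.015], [0.578, 0.231, 0.059], [0.606, 0.282, 0.092]]
```

View pics/crop.png

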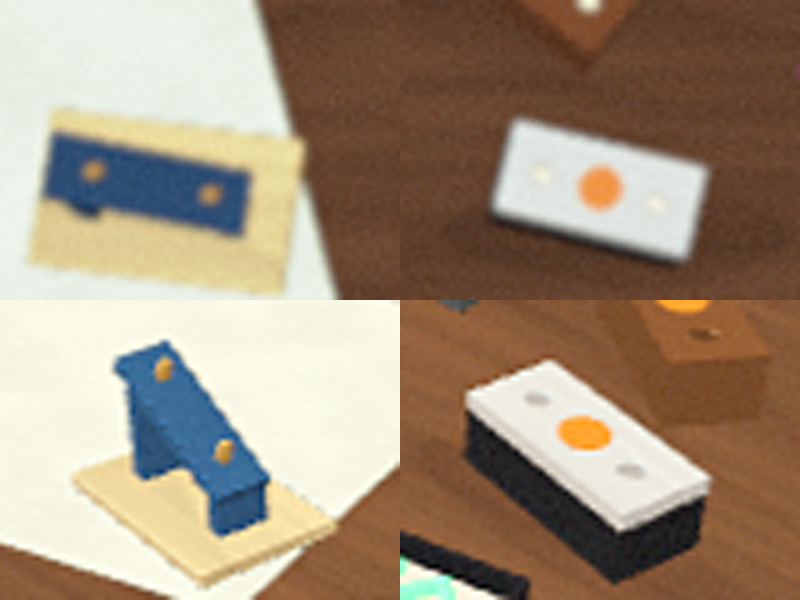

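```bash
cat >fit.py <<'E'
from h import *
from scipy.optimize import least_squares
def C(U,V,ox,oy,bx,by): return ((U-bx+.5)/5-.5+ox,(V-by+.5)/5-.5+oy)
def fit(model,obs,p0):
    def r(p): 
        return np.concatenate([px(n,model(p,L))-np.array(o) for n,L,o in obs])
    R=least_squares(lambda p:r(p).ravel(),p0,loss='soft_l1'); return R.x,r(R.x)
T=lambda p,L:np.array([p[0],p[1],.044])+Ro.from_euler('z',p[2]).apply(L)
D=lambda p,L:np.array([p[0],p[1],.068])+(Ro.from_euler('z',p[2])*Ro.from_euler('x',25,degrees=True)).apply(L)
tc=lambda U,V:C(U,V,336,130,400,0); sc=lambda U,V:C(U,V,360,210,400,300)
td=lambda U,V:C(U,V,210,145,0,0); sd=lambda U,V:C(U,V,240,160,0,300)
a,b=.028,.060
TO=[('top',[a,b,0],tc(513,118)),('top',[-a,b,0],tc(493,209)),('top',[a,-b,0],tc(708,163)),('top',[-a,-b,0],tc(689,259)),
('top',[0,0,0],tc(600,188)),('top',[0,.036,0],tc(541,174)),('top',[0,-.036,0],tc(655,205)),
('side',[-a,b,0],sc(465,397)),('side',[a,b,0],sc(549,360)),('side',[a,-b,0],sc(710,479)),('side',[-a,-b,0],sc(622,520)),
('side',[0,0,0],sc(585,433)),('side',[0,.036,0],sc(537,398)),('side',[0,-.036,0],sc(630,470))]
a,b=.020,.062
DO=[('top',[a,b,0],td(52,133)),('top',[-a,b,0],td(45,198)),('top',[a,-b,0],td(250,172)),('top',[-a,-b,0],td(242,237)),
('top',[0,.036,.008],td(94,170)),('top',[0,-.036,.008],td(210,194)),
('side',[-a,b,0],sd(115,357)),('side',[a,b,0],sd(167,342)),('side',[-a,-b,0],sd(213,490)),('side',[a,-b,0],sd(268,476)),
('side',[0,.036,.0075],sd(164,368)),('side',[0,-.036,.0075],sd(224,450))]
E
python3 - <<'E'
from fit import *
for nm,M,O,p0 in(('tile',T,TO,[.62,-.18,0]),('deck',D,DO,[.58,.235,0])):
  for c in('top','side',None):
    p,r=fit(M,[o for o in O if c in(None,o[0])],p0); print(nm,c,p.round(4),np.abs(r).max().round(2))
    if c is None: print(r.round(1).tolist())
print('green',atz('top',374.,216.,.044),'block',atz('top',301.,131.,.04),'pot',atz('top',193.,254.,.08),'jar',atz('top',445.,261.,.09))
E
```

```text
tile top [ 0.6232 -0.1786 -0.2645] 0.97
tile side [ 0.6236 -0.1796 -0.2699] 0.58
tile None [ 0.6235 -0.1792 -0.267 ] 0.93
[0.5, 0.6, 0.4, -0.3, -0.4, 0.9, -0.5, -0.8, 0.1, -0.1, 0.5, -0.1, 0.6, -0.7, 0.1, -0.5, -0.3, 0.3, -0.4, -0.3, -0.0, -0.6, -0.5, 0.3, -0.1, 0.4, 0.3, 0.2]
deck top [ 0.5824  0.2325 -0.1433] 0.72
deck side [ 0.5861  0.2336 -0.1665] 1.56
deck None [ 0.5835  0.2323 -0.1531] 1.99
[0.1, -0.9, -0.7, -0.5, 0.5, -0.2, 0.2, -0.3, 0.0, -0.1, 0.2, -0.1, -0.8, 0.2, -0.4, -0.4, 0.2, 2.0, 0.1, 0.5, -0.7, 0.3, -0.6, 0.2]
green [ 0.47343618 -0.16769921  0.044     ] block [0.74294918 0.04698287 0.04      ] pot [0.37101686 0.36355667 0.08      ] jar [ 0.33412449 -0.36000981  0.09      ]
```

```bash
cat >>h.py <<'E'
def ori(yaw,phi,flip=0):
    z=np.array([0,-np.sin(phi),-np.cos(phi)]); y=np.array([1.,0,0])*(-1 if flip else 1)
    M=Ro.from_euler('z',yaw).as_matrix()@np.stack([np.cross(y,z),y,z],1)
    return Ro.from_matrix(M).as_euler('xyz')
def tcp(P,o,off=.002): # TCP so that the grasp point is at P
    return np.asarray(P)+off*Ro.from_euler('xyz',o).as_matrix()[:,2]
E
python3 - <<'E'
from h import *
r=np.radians
S=[.55,0.0,.0]
def t(nm,P,yaw,phis):
  for f in(0,1):
    for ph in phis:
      o=ori(yaw,r(ph),f);q=ctrl.inverse_kinematics(tcp(P,o),o);print(nm,f,ph,None if q is None else np.round(q,2))
t('pick',[.6235,-.1792,.028],-.267,(-30,-15,0))
t('stand',[.55,0,.065],-.2,(60,75,90))
t('regrip',[.55,0,.07],-.2,(-60,-40,-20,0))
t('place',[.58,.22,.1],-.153,(5,25,45,65))
E
```

```text
pick 0 -30 [-0.53  0.65  1.19  0.51  1.47 -0.36]
pick 0 -15 [-0.44  0.59  1.22  0.26  1.39 -0.23]
pick 0 0 [-0.34  0.56  1.24  0.    1.34 -0.07]
pick 1 -30 [-0.53  0.65  1.19  0.51  1.47  2.78]
pick 1 -15 [-0.44  0.59  1.22  0.26  1.39  2.91]
pick 1 0 None
stand 0 60 [ 0.3   0.66  1.3  -0.89  1.76  0.6 ]
stand 0 75 None
stand 0 90 None
stand 1 60 [ 0.3   0.66  1.3  -0.89  1.76 -2.54]
stand 1 75 None
stand 1 90 None
regrip 0 -60 [-0.48  0.46  1.58  0.98  1.56 -0.55]
regrip 0 -40 [-0.38  0.32  1.6   0.7   1.41 -0.36]
regrip 0 -20 [-0.23  0.25  1.59  0.36  1.33 -0.12]
regrip 0 0 [-0.07  0.26  1.54 -0.    1.34  0.13]
regrip 1 -60 [-0.48  0.46  1.58  0.98  1.56  2.6 ]
regrip 1 -40 [-0.38  0.32  1.6   0.7   1.41  2.78]
regrip 1 -20 None
regrip 1 0 None
place 0 5 [ 0.34  0.44  1.25 -0.08  1.49  0.5 ]
place 0 25 [ 0.45  0.6   1.08 -0.36  1.71  0.6 ]
place 0 45 [ 0.53  0.79  0.91 -0.62  1.93  0.61]
place 0 65 [ 0.59  0.99  0.76 -0.91  2.13  0.54]
place 1 5 [ 0.34  0.44  1.25 -0.08  1.49 -2.65]
place 1 25 [ 0.45  0.6   1.08 -0.36  1.71 -2.54]
place 1 45 [ 0.53  0.79  0.91 -0.62  1.93 -2.53]
place 1 65 [ 0.59  0.99  0.76 -0.91  2.13 -2.6 ]<stdin>:9: UserWarning: Gimbal lock detected. Setting third angle to zero since it is not possible to uniquely determine all angles.
```

```bash
cat > go1.py <<'E'
from h import *
r=np.radians; Y=-.267; P=np.array([.6235,-.1792,.030])
o=ori(Y,r(-30)); z=Ro.from_euler('xyz',o).as_matrix()[:,2]
oS=ori(Y,r(60)); S=np.array([.55,-.04,0])
for h in(.13,.06):
    assert ctrl.inverse_kinematics(tcp(S+[0,0,h],oS),oS) is not None
ctrl.set_gripper(.078)
ctrl.move_to(tcp(P,o)-.09*z,o)
hit=ctrl.line_to(tcp(P,o),velocity=.12,until_force=8); print('hit',hit)
ctrl.set_gripper(.04,60)
s=ctrl.observe();print(s['clock'],s['grip_width'],s['gripper_force'],s['tool_pos'],tcp(P,o),s['wrist_force'])
ctrl.line_to(s['tool_pos']+[0,0,.1],velocity=.12)
s=ctrl.observe();print(s['clock'],s['grip_width'],s['wrist_force'])
p,d=ctrl.capture('side');cv2.imwrite('pics/s1.png',p[:,:,::-1])
E
python3 go1.py
```

```text
hit False
4.675 0.05496881699535046 65.27187913656235 [ 0.62437666 -0.17923223  0.02964897] [ 0.62376384 -0.17823543  0.02826795] [ 0.15065523 -2.82344041  4.30723884]
5.6667 0.05529235927976346 [ 0.12767491  0.46138529 -3.50012677]
```

View pics/s1.png

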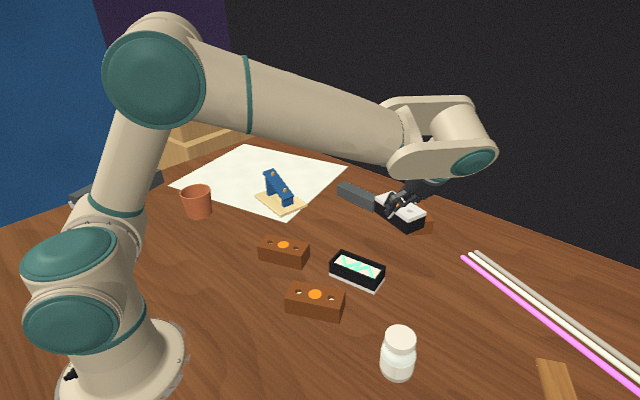

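The tile is held level in the gripper at about (405,212), and nothing else has been disturbed. Next I stand it on its end.

```bash
cat > go2.py <<'E'
from h import *
r=np.radians; Y=-.267; oS=ori(Y,r(60)); S=np.array([.55,-.04,0])
ctrl.line_to(tcp(S+[0,0,.13],oS),oS,velocity=.09)
s=ctrl.observe();print(s['clock'],s['grip_width'],s['wrist_force'],s['tool_pos']-tcp(S+[0,0,.13],oS))
ctrl.line_to(tcp(S+[0,0,.070],oS),velocity=.10)
hit=ctrl.line_to(tcp(S+[0,0,.054],oS),velocity=.03,until_force=5)
s=ctrl.observe();print(hit,s['clock'],s['wrist_force'],s['moment'],s['tool_pos']-tcp(S+[0,0,.06],oS))
p,d=ctrl.capture('side');cv2.imwrite('pics/s2.png',cv2.resize(p[120:270,300:500,::-1],None,fx=4,fy=4,interpolation=cv2.INTER_CUBIC))
E
python3 go2.py
```

```text
7.6083 0.0552604410929823 [ 0.23101579 -0.56550495 -3.34183019] [ 0.00028742 -0.00042469  0.00061266]
True 8.7667 [0.92187951 1.05773664 4.57420351] [0.03288476 0.06862672 0.01827027] [0.00041045 0.00012116 0.0005416 ]
```

View pics/s2.png

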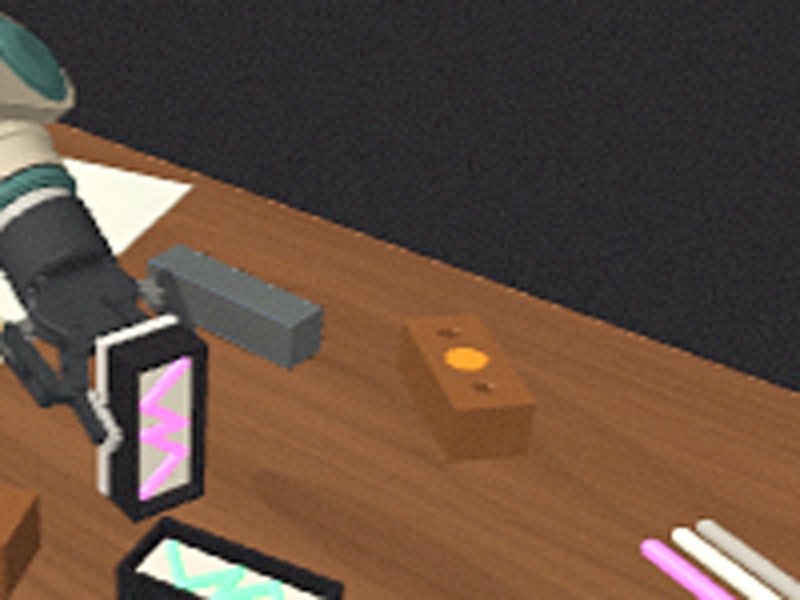

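The tile stands upright on its end, face (pink tube) toward the camera, at about (150,420) in the crop. Nothing is touching it except the fingers. I'll release and regrip from the face side.

```bash
cat > go3.py <<'E'
from h import *
r=np.radians; Y=-.267; S=np.array([.5504,-.0399,0])
zz=lambda o:Ro.from_euler('xyz',o).as_matrix()[:,2]
ctrl.set_gripper(.078); ctrl.wait(.2)
o=ori(Y,r(60)); p=ctrl.observe()['tool_pos']
ctrl.line_to(p-.09*zz(o),velocity=.15)
C=S+Ro.from_euler('z',Y).apply([0,-.008,0])
o0=ori(Y,0.); ctrl.move_to(C+[0,0,.25],o0)
s=ctrl.observe();print(s['clock'])
p,d=ctrl.capture('top');cv2.imwrite('pics/t3.png',p[:,:,::-1])
o=ori(Y,r(-55)); G=C+[0,0,.075]; g=tcp(G,o)
ctrl.move_to(g-.12*zz(o),o)
p,d=ctrl.capture('side');cv2.imwrite('pics/s3.png',p[:,:,::-1]);np.save('s3.npy',d)
print(ctrl.observe()['clock'])
E
python3 go3.py
python3 -c "
import cv2,numpy as np
a=cv2.imread('pics/t3.png')[120:270,240:440];b=cv2.imread('pics/s3.png')[90:290,220:460]
cv2.imwrite('pics/c3.png',np.hstack([cv2.resize(a,(400,300),interpolation=2),cv2.resize(b,(400,300)),]))"
```

```text
10.9583
11.8833
```

View pics/c3.png

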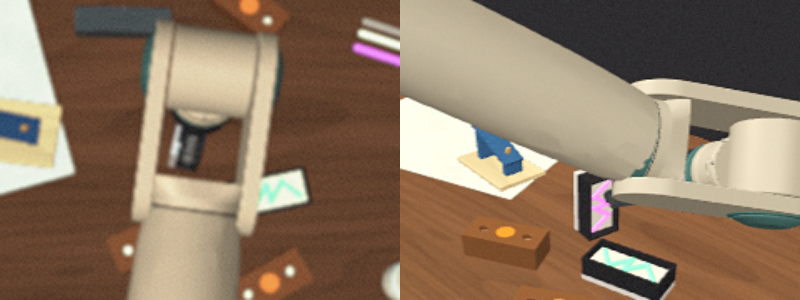

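The tile stands free and upright at about (595,205) in the crop. The hand is beside it on the face side. Now I regrip, lift, and go to a hover over the stand.

```bash
cat > go4.py <<'E'
from h import *
r=np.radians; Y=-.267; S=np.array([.5504,-.0399,0])
C=S+Ro.from_euler('z',Y).apply([0,-.008,0]); o=ori(Y,r(-55)); g=tcp(C+[0,0,.075],o)
print('hit',ctrl.line_to(g,velocity=.10,until_force=5))
ctrl.set_gripper(.04,60); s=ctrl.observe()
print(s['clock'],s['grip_width'],s['gripper_force'],s['tool_pos']-g,s['wrist_force'])
# tile frame standing: z (face) = local -y ; long axis l = world up (upslope later); x=l x z
Rt=Ro.from_euler('z',Y).as_matrix()@np.stack([[1,0,0],[0,0,1],[0,-1,0]],1).astype(float)
Rw=Ro.from_euler('xyz',s['orientation']).as_matrix()
rel=Rw.T@(C+[0,0,.06]-s['tool_pos']); print('rel',rel); rel[1]=0
Rr=Rw.T@Rt; print((Rr).round(3)); np.savez('rel.npz',t=rel,R=Rr)
ctrl.line_to(s['tool_pos']+[0,0,.13],velocity=.13)
s=ctrl.observe();print(s['clock'],s['grip_width'],s['wrist_force'])
E
cat >> h.py <<'E'
def place(deck,n,up=0.,rx=0.):
    "TCP pose that puts tile centre n above the deck along its normal"
    f=np.load('rel.npz'); D=Ro.from_euler('z',deck[2])*Ro.from_euler('x',25,degrees=True)
    Rw=D.as_matrix()@f['R'].T; c=np.array([deck[0],deck[1],.068])+D.apply([rx,up,n])
    return c-Rw@f['t'],Ro.from_matrix(Rw).as_euler('xyz')
E
cat > go5.py <<'E'
from h import *
d=[.5835,.2323,-.153]
p,o=place(d,.075); print(p,o,ctrl.inverse_kinematics(p,o))
s=ctrl.observe()['tool_pos']; ctrl.line_to([p[0],p[1],max(p[2],s[2])],o,velocity=.12)
ctrl.line_to(p,velocity=.1); ctrl.wait(.3)
s=ctrl.observe();print(s['clock'],s['tool_pos']-p,s['wrist_force'],s['grip_width'])
for n in('side','top'):
    q,dd=ctrl.capture(n);cv2.imwrite(f'pics/{n}5.png',q[:,:,::-1]);np.save(n+'5.npy',dd)
f=lambda n,u0,v0:cv2.resize(cv2.imread(f'pics/{n}5.png')[v0:v0+120,u0:u0+80],None,fx=5,fy=5,interpolation=cv2.INTER_CUBIC)
cv2.imwrite('pics/c5.png',np.hstack([f('side',240,120),f('top',210,120)]))
E
python3 go4.py && python3 go5.py
```

```text
hit False
13.5583 0.05556466632619487 58.82412994047627 [ 0.00016038 -0.00034225  0.00041164] [-0.58483209 -2.46404461  2.18967935]
rel [-0.0124594  -0.00025438  0.00707518]
[[-0.     0.819 -0.574]
 [ 1.     0.001  0.   ]
 [ 0.001 -0.574 -0.819]]
14.7083 0.055669714927021684 [ 0.02238107  0.66150332 -3.64043186]
[0.58071733 0.21431628 0.14077739] [3.14097108 0.17451999 1.41816553] [ 0.35848404  0.43788197  1.17264822 -0.15249443  1.61601673  0.51064094]
18.125 [1.76874103e-04 8.95079109e-05 5.54405851e-04] [-0.15376055  0.63606905 -4.20592983] 0.0553067252843324
```

View pics/c5.png

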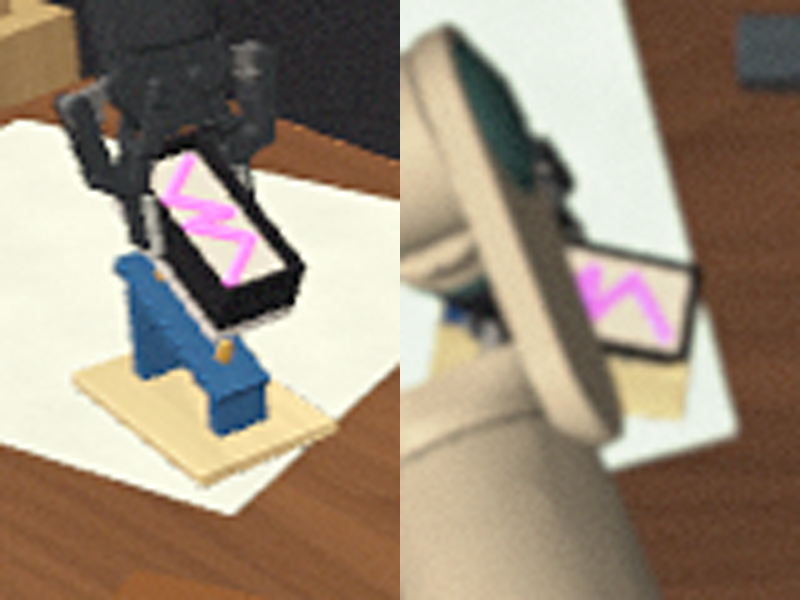

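```bash
python3 - <<'E'
from h import *
f=np.load('rel.npz');s=ctrl.observe();Rw=Ro.from_euler('xyz',s['orientation']).as_matrix()
Rt=Rw@f['R'];c=s['tool_pos']+Rw@f['t'];print(c,Rt.round(3))
for n,ou,ov,bx in(('side',240,120,0),('top',210,120,400)):
  for L in([-.028,-.06,.022],[.028,-.06,.022],[-.028,-.06,-.022],[.028,-.06,-.022],[.028,.06,.022],[-.028,.06,.022]):
    u,v=px(n,c+Rt@L);print(n,L,round((u-ou+.5)*5-.5+bx),round((v-ov+.5)*5-.5))
a=cv2.imread('pics/side5.png')[135:200,265:315];b=cv2.imread('pics/top5.png')[160:205,315:355]
b=cv2.imread('pics/top5.png')[160:200,235:275]
cv2.imwrite('pics/c6.png',np.hstack([cv2.resize(a[:50],(400,400),interpolation=2),cv2.resize(b,(400,400),interpolation=2)]))
E
```

```text
[0.57874346 0.20102338 0.13622087] [[ 0.988  0.138 -0.065]
 [-0.152  0.896 -0.418]
 [ 0.     0.423  0.906]]
side [-0.028, -0.06, 0.022] 228 297
side [0.028, -0.06, 0.022] 309 267
side [-0.028, -0.06, -0.022] 215 346
side [0.028, -0.06, -0.022] 294 316
side [0.028, 0.06, 0.022] 201 129
side [-0.028, 0.06, 0.022] 120 154
top [-0.028, -0.06, 0.022] 692 357
top [0.028, -0.06, 0.022] 706 261
top [-0.028, -0.06, -0.022] 666 365
top [0.028, -0.06, -0.022] 680 271
top [0.028, 0.06, 0.022] 501 216
top [-0.028, 0.06, 0.022] 485 316
```

View pics/c6.png

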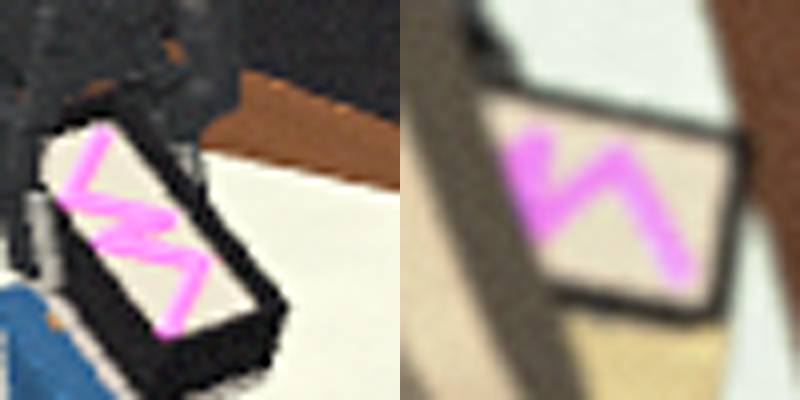

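```bash
cat > chk.py <<'E'
from h import *
f=np.load('rel.npz');s=ctrl.observe();Rw=Ro.from_euler('xyz',s['orientation']).as_matrix()
Rt=Rw@f['R'];c=s['tool_pos']+Rw@f['t']
D=(Ro.from_euler('z',-.153)*Ro.from_euler('x',25,degrees=True)).as_matrix();d0=np.array([.5835,.2323,.068])
v,u=np.mgrid[:400,:640]
for n in('side','top'):
  B=(np.load(n+'blue.npy')-d0)@D; B=B[(abs(B[:,2])<.008)]
  A=np.c_[B[:,1],np.ones(len(B))]; k=np.linalg.lstsq(A,B[:,2],rcond=None)[0]
  print(n,'deck z=%.4f slope %.3f x %s y %s'%(k[1],k[0],np.percentile(B[:,0],[1,50,99]).round(4),np.percentile(B[:,1],[1,99]).round(4)),len(B))
  P=w(n,u,v,np.load(n+'5.npy')); L=(P-c)@Rt; X,Yy,Z=L[...,0],L[...,1],L[...,2]
  m=(abs(X)<.024)&(abs(Z)<.016)&(abs(Yy+.06)<.012)
  if m.sum()>20:
    A=np.c_[Z[m],X[m],np.ones(m.sum())];print(' end y',np.linalg.lstsq(A,Yy[m],rcond=None)[0].round(4),m.sum())
  m=(Yy>-.055)&(Yy<.0)&(abs(Z)<.016)&(abs(X+.028)<.008)
  if m.sum()>20: print(' side x',np.linalg.lstsq(np.c_[Yy[m],Z[m],np.ones(m.sum())],X[m],rcond=None)[0].round(4),m.sum())
  m=(Yy>-.056)&(Yy<.02)&(abs(X)<.027)&(abs(Z-.02)<.012)
  if m.sum()>20:
    zz=Z[m]; print(' face z pct',np.percentile(zz,[5,25,50,75,95]).round(4),m.sum())
    rim=m&((abs(X)>.0235)|(Yy<-.053));
    if rim.sum()>5: print(' rim',np.linalg.lstsq(np.c_[Yy[rim],X[rim],np.ones(rim.sum())],Z[rim],rcond=None)[0].round(4),rim.sum())
    i=m&(abs(X)<.018)&(Yy>-.045);print(' inner',np.linalg.lstsq(np.c_[Yy[i],X[i],np.ones(i.sum())],Z[i],rcond=None)[0].round(4),i.sum())
  m=(abs(Z-.018)<.015)&(Yy<-.02)&(Yy>-.1)&(abs(X)<.05)
  print(' ext x',np.percentile(X[m],[1,99]).round(4),'y',np.percentile(Yy[m],[1]).round(4),m.sum())
E
python3 chk.py
```

```text
side deck z=0.0005 slope 0.007 x [-0.0199 -0.003   0.0199] y [-0.063   0.0586] 391
 end y [ 0.0108  0.0071 -0.0582] 93
 side x [ 0.0045  0.01   -0.0295] 93
 face z pct [0.0086 0.0102 0.0157 0.0188 0.0239] 296
 rim [-0.0454 -0.0169  0.02  ] 42
 inner [ 0.034  -0.0309  0.014 ] 174
 ext x [-0.0313  0.0246] y [-0.0601] 268
top deck z=-0.0010 slope -0.003 x [-0.0179 -0.0017  0.0158] y [-0.0571  0.0583] 395
 end y [-0.2885  0.0089 -0.0502] 50
 side x [-0.0029  0.2243 -0.0269] 43
 face z pct [0.0082 0.0099 0.0143 0.0175 0.0217] 260
 rim [0.0606 0.0162 0.0197] 58
 inner [ 0.0372 -0.0363  0.0138] 136
 ext x [-0.0301  0.0262] y [-0.0581] 276
```

Relative to the stand, the tile sits about 1.8 mm to -x and 1.5 mm up the slope of where I predicted, with its orientation good to 0.01 rad. I'll correct for that and insert slowly with a force stop.

```bash
cat > go6.py <<'E'
from h import *
d=[.5835,.2323,-.153]; K=dict(up=-.0013,rx=.0018)
D=(Ro.from_euler('z',d[2])*Ro.from_euler('x',25,degrees=True)).as_matrix()
def rep(t):
    s=ctrl.observe();p,o=place(d,.022,**K);print(t,round(s['clock'],2),'n-above',((s['tool_pos']-p)@D*1e3).round(2),'F deck',(s['wrist_force']@D).round(2),'M',(s['moment']@D).round(2))
p,o=place(d,.041,**K); ctrl.line_to(p,o,velocity=.04); rep('hover')
for n in(.036,.032,.028,.025,.020):
    p,o=place(d,n,**K); hit=ctrl.line_to(p,o,velocity=.015,until_force=6); rep((n,hit))
    if hit: break
q,_=ctrl.capture('side');cv2.imwrite('pics/s6.png',cv2.resize(q[120:240,240:320,::-1],None,fx=5,fy=5,interpolation=2))
E
python3 go6.py
```

```text
hover 19.23 n-above [ 0.18  0.19 19.35] F deck [-0.17 -0.47 -3.73] M [ 0.18 -0.04 -0.02]
(0.036, False) 19.71 n-above [-0.05 -0.06 13.87] F deck [ 0.51 -1.54 -3.09] M [ 0.21 -0.04 -0.03]
(0.032, False) 20.12 n-above [-0.05 -0.09  9.84] F deck [-0.75 -1.28 -2.4 ] M [0.14 0.04 0.03]
(0.028, False) 20.54 n-above [-0.08 -0.09  5.84] F deck [ 1.48 -2.22 -2.43] M [ 0.2  -0.05 -0.  ]
(0.025, False) 20.89 n-above [-0.07 -0.06  2.87] F deck [ 0.36 -0.85 -3.16] M [0.25 0.01 0.  ]
(0.02, True) 21.17 n-above [0.26 0.12 0.9 ] F deck [-0.56  1.22  5.3 ] M [ 0.22  0.11 -0.04]
```

View pics/s6.png

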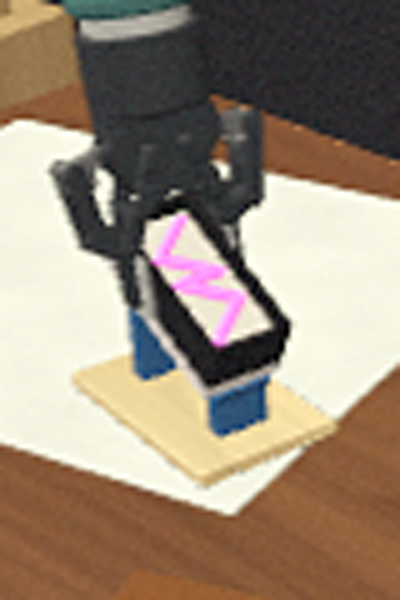

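The tile is on the pins with its back against the board and its low end at about (245,375) in the crop. I'll release, withdraw and check.

```bash
python3 - <<'E'
from h import *
p,o=place([.5835,.2323,-.153],.0215,up=-.0013,rx=.0018)
ctrl.line_to(p,o,velocity=.01,until_force=5)
ctrl.set_gripper(.078);ctrl.wait(.3)
s=ctrl.observe();z=Ro.from_euler('xyz',s['orientation']).as_matrix()[:,2]
ctrl.line_to(s['tool_pos']-.04*z,velocity=.06);ctrl.line_to(s['tool_pos']-.14*z,velocity=.15)
q=s['joints'].copy();j=ctrl.observe()['joints'];j[0]+=.7;ctrl.move_j(j);ctrl.wait(.5)
print(ctrl.observe()['clock'],ctrl.observe()['wrist_force'])
D=(Ro.from_euler('z',-.153)*Ro.from_euler('x',25,degrees=True)).as_matrix();c=np.array([.5835,.2323,.068])+D[:,2]*.022
v,u=np.mgrid[:400,:640]
a,dd=ctrl.capture('side');b,_=ctrl.capture('top')
L=(w('side',u,v,dd)-c)@D;X,Y,Z=L[...,0],L[...,1],L[...,2]
m=(abs(X)<.024)&(abs(Z)<.016)&(abs(Y+.06)<.012);print('end',np.linalg.lstsq(np.c_[Z[m],X[m],np.ones(m.sum())],Y[m],rcond=None)[0].round(4))
m=(abs(Y)<.055)&(abs(Z)<.016)&(abs(X+.028)<.008);print('side',np.linalg.lstsq(np.c_[Y[m],Z[m],np.ones(m.sum())],X[m],rcond=None)[0].round(4))
m=(abs(Y)<.058)&(abs(X)<.028)&(abs(X)>.0235)&(abs(Z-.022)<.008);print('rim',np.linalg.lstsq(np.c_[Y[m],X[m],np.ones(m.sum())],Z[m],rcond=None)[0].round(4))
b=cv2.resize(b[80:300,160:480],(400,275));a=cv2.resize(a[130:330,200:490],(400,275))
a2=cv2.resize(cv2.cvtColor(a,cv2.COLOR_RGB2BGR),(400,275))
cv2.imwrite('pics/f.png',np.hstack([a2,b[:,:,::-1]]))
E
```

```text
25.825 [-0.11280496  0.41091813 -0.12664881]
end [ 0.0013 -0.0021 -0.0598]
side [-0.0002  0.006  -0.0277]
rim [ 0.002  -0.0132  0.0207]
```

View pics/f.png

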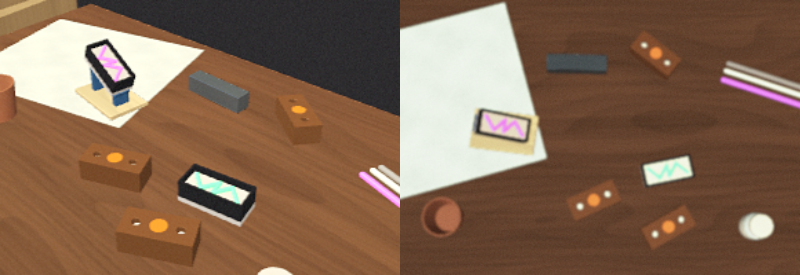

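The tile sits flush on the stand at about (110,62) in the side crop, pink tube outward. Its slopes are near zero and its offsets within a millimetre or so of nominal. Everything else is where it was, so I'm handing in.

```bash
python3 -c "
from bench import ctrl
print(ctrl.job_done())"
```

```text
the job is handed in; nothing more can be done
None
```

The pink tile was stood on its end, turned over, seated flush on the stand's two pins with its tube outward, and released; the job was handed in at about 26 s, with everything else where it was.

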